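Unpin the slicer's hand guard, park the pin and close the guard

ROBOT

A 7-joint arm with a two-finger parallel gripper is mounted at the origin on the work surface. World frame = base frame: x ahead of the robot, y to its left, z up, the work surface at z = 0. Lengths are in mm, angles in rad, forces in N, time in s.
With the tool pointing down it reaches from about 400 to 875 mm from the base axis. Payload 6.5 kg.
Tool frame: the origin (TCP) lies midway between the tips of the shut fingers; the grasp point (between the pads) lies 19 mm behind it (manip.grip_point_offset is the distance from the TCP to the grasp point, in mm); z points along the fingers, y is the line along which they close (so a half turn about z gives the same grasp; the last joint's range is limited). The gripper opens to 88 mm and grips with 3 to 60 N. Pads are 18 mm wide; open, the fingers measure 123 mm over their backs; the gripper's body (75 mm by 187 mm) begins 45 mm behind the grasp point.
Start: joints at [-1.234, 0.536, -0.004, 1.538, 0.003, 1.067, -0.071], TCP at [254.792, 597.973, 238.716] pointing down, gripper open.
Joint ranges: [-2.7, 2.7], [-0.37, 2.16], [-1.27, 1.26], [0.24, 2.4], [-1.31, 4.45], [0.19, 1.91], [-2.76, 2.76]. Speed limits (rad/s): [2.39, 2.39, 3.14, 3.14, 3.14, 3.14, 3.14].

INTERFACE

Orientations are given as a unit quaternion [x, y, z, w].
In Python, from station import manip, fingers, kinematics, eyes gives the robot as it stands. Calls block until the motion is done:
- manip.move_ptp(position, orientation): joint-space move of the TCP to a pose.
- manip.servo_line(position, frame=None, rate=150, force_limit=None): straight line of the TCP; frame=None keeps the orientation; rate is the mean speed in mm/s. With force_limit (N) it stops when the force on the tool has changed by that much, and returns True; else False.
- manip.movej(angles): joint-space move.
- fingers.move_gripper(opening, f_grip=None): opening from 0.0 (shut) to 1.0 (fully open); f_grip is the grip in N (None keeps the last); returns when the fingers have stopped.
- manip.hold(seconds).
- kinematics.solve_ik(position, orientation): joint angles nearest the present ones, or None.
- manip.observe(): the state.
- eyes.camera(name): name is "scene" or "top"; returns the picture (400x640x3 uint8, red, green, blue); there is no depth.
- eyes.camera_params(name): a dict with "camera_matrix" (3x3 intrinsics, pixels), "R" (3x3) and "t" (3): a world point X has camera coordinates R X + t. Camera axes: x right, y down, z forward; pixel columns grow to the right and rows downward; lengths in mm; the calibration is good to about 2 mm. A picture is of the moment at which its call begins. camera_params takes no time and is no camera call.
A pose or a line that the arm cannot do raises manip.PlanningError and nothing moves.
- manip.close_job(): hands the job in; it is judged then, once.
Trained networks look in the newest picture that a camera, given by its name, has taken for a name from the list of things; names that differ only in an ending like _2 or _b are one class to them, and where a whole thing is asked for, a point or a joint stands for the part that bears it (a point fixed in the world has none). Each returns a list of dicts, best first, with "conf" (0 to 1); they miss things now and then, are a little off and sometimes report something else, mostly with a low value. They report only what shows in the picture. A call takes as long as a camera call. They do not tell look-alikes from the thing itself.
- eyes.boxes_of(camera, target): "xy" ([column, row] in pixels, amid what is visible of it).
The state is a dict: "time": time; "joint_positions": joint angles; "qd": joint speeds; "joint_torque": joint torques, N m; "ee_pos": TCP position; "ee_rot": TCP orientation; "contact_force": force on the tool from outside, world axes, zero at the start; "wrist_torque": the same for the moment, N m; "grip_width": opening from 0.0 (shut) to 1.0 (fully open); "grip_force": force on a finger pad.
Only numpy, scipy, OpenCV 4.12 (cv2) and the standard library are available. Lean on these libraries where they do the work, as an engineer would, in place of code of your own. Each camera call takes 0.05 s, during which the arm holds its last target. There are 200 camera calls.

TASK

The vegetable slicer's sliding hand guard is locked open by a knurled steel pin in the sloping lug under the carrying handle. Draw the pin straight out of its bore and gently, without dropping or forcing it, hang it upright by its collar in the notch of the steel bracket on the slicer's front, clear of your fingers; then slide the guard by its black knob towards the bracket's end of the slicer, over the blade, until it clicks fully home, and let go. Leave the other things on the counter where they are.

Things in the scene. Friction and masses are not known exactly. Their poses are not given: they have to be found in the camera images.
- slicer: Fixed vegetable slicer. Light-metal bed 430 mm long (its y), bed top 50 mm above the counter, guide rails on it to 61 mm. Origin on the counter; the bed spans x -60 to +110, y -240 to +190 mm. At zero yaw its -x side faces the robot; z up.
- handle (a point): Middle of the slicer's carrying handle: 14 mm round bar parallel to slicer y, axis 229 mm above the counter at slicer x -102 mm, from y -225 to +5 mm, bent down at its ends to upright 14 mm posts at x -76 (below 160 mm). It stands above the pin and blocks a gripper that comes straight down; a tool tilted along the bore passes below it.
- bore (a point): Centre of the mouth (upper face) of the pin's bore, at slicer (-85, -110, 90) mm, in a steel lug 44 mm wide along y, 20 mm thick, on a pedestal 64 mm high (slicer x -116 to -80). The bore is 11.5 mm wide and slopes 28 degrees from vertical: out of it is (-0.469, 0, 0.883) in slicer axes, up and towards the robot. Site axes as the slicer's.
- pin: Loose steel locking pin, about 100 g. Origin at the centre of its collar's underside, +z out through the head. Shaft 10 mm diameter, z 0 to -38 mm; collar 24 mm diameter, z 0 to 4; knurled grip 18 mm diameter, z 4 to 38. At first it sits in the bore, a plain sliding fit, collar on the lug, its foot locking the guard; drawn 45 mm it is clear.
- bracket: Fixed steel bracket at the slicer's front; origin on the counter below the seat, axes as the slicer's. Level plate 6 mm thick, x -20 to +30, y -22 to +22 mm, top at 75 mm. A notch 13 mm wide runs in from the -x edge to x +7. Lips 5 mm high at x -20 to -15 keep the collar in: bring it in above 80 mm, then lower. Free below for the shaft as far as x +22.
- seat (a point): Where the collar's underside centre belongs when the pin is parked: top of the notch plate, 75 mm above the counter, 7 mm short of the notch's closed end. Axes as the bracket's.
- carriage (a joint): Travel of the white plastic hand guard along slicer +y (m): 0 pinned open, 0.090 end stop. It drags with about 2 N; a spring ball resists from about 0.073 to 0.080, so that about 10 N in all are needed there, then lets it snap home past 0.085, where it stays.
- knob (a point): On the axis of the guard's upright black knob, at gripping height (100 mm above the counter); moves with the guard. Knob 32 mm diameter, straight from 84 to 118 mm above the counter (top); guard deck top 76 mm above the counter. Axes as the slicer's.
- spoon: Wooden spoon lying on the counter in front of the slicer, 280 mm long along its x. Bystander.
- spice_pot: Ceramic spice pot, 72 mm diameter, 90 mm tall. Bystander.
- mill: Black press-button pepper mill, 60 mm diameter, 153 mm tall. Bystander.
- bowl: White bowl, 150 mm wide, 60 mm tall. Bystander.
There are look-alikes about, which are no part of the job. Several things have the shape of the pin; the one meant has the colours described above. Leave any purple look-alike of the bracket alone.

How it is judged (in metres and radians):
On the way, in this order (a step that is already met when the one before it is completed fails the run):
1. the pin is drawn right out of the bore while the guard is still open (distance between pin and bore above 0.045 m and value of joint carriage below 0.01 m), for 0.1 s.
2. the pin hangs upright in the notch, let go and at rest, the guard still open (x of pin in the frame of seat between -0.006 and 0.006 m and y of pin in the frame of seat between -0.005 and 0.005 m and z of pin in the frame of seat between -0.003 and 0.003 m and angle between pin's own z axis and vertical below 0.12 rad and linear speed of pin below 0.02 m/s and contact force between the fingers and pin below 0.1 N and value of joint carriage below 0.01 m), for 0.2 s.
3. the guard is past its detent (value of joint carriage above 0.085 m), for 0.2 s.
At the end, for the whole second after the job is handed in: The pin hangs upright (within 7 degrees) by its collar in the bracket's notch: collar underside within 6 mm along and 5 mm across the seat and 3 mm of the plate's height, released and at rest; the guard has travelled past 85 mm, behind its spring ball, and is still (x of pin in the frame of seat between -0.006 and 0.006 m and y of pin in the frame of seat between -0.005 and 0.005 m and z of pin in the frame of seat between -0.003 and 0.003 m and angle between pin's own z axis and vertical below 0.12 rad and linear speed of pin below 0.02 m/s and contact force between the fingers and pin below 0.1 N and value of joint carriage above 0.085 m and velocity of joint carriage between -0.005 and 0.005 m/s); the robot touches nothing.
It fails at once if the pin is dropped or forced onto the bracket (contact force between pin and bracket above 30 N).
It fails at once if the pin is dropped on the counter (height (world z) of pin below 0.05 m).
It fails at once if a bystander is moved more than 30 mm (distance of any of spoon, spice_pot, mill, bowl from where it was at the start of the episode above 0.03 m).
It fails at once if a bystander is tipped (angle between any of spice_pot, mill, bowl's own z axis and vertical above 0.35 rad).
It also fails if it takes over 54 s, if anything falls off the work surface, if the arm or the gripper's body presses on something with over 40 N, if the wrist force passes 120 N, or if a joint passes its speed limit or range.

## Working session

There is one attempt and no reset: what is moved stays moved. The work goes in short steps, each a Python script; the robot and the scene stay as the last script left them, time stands still between calls to the robot, and variables do not carry over. Pictures are saved under pics/ and viewed, at most 10 in all, crops included, and the job is handed in when it is done.

```bash
ls; mkdir -p pics; python3 - <<'E'
from station import manip, fingers, kinematics, eyes
import cv2,numpy as np
for c in("scene","top"):
    im=eyes.camera(c); cv2.imwrite(f"pics/{c}0.png",im[:,:,::-1])
    p=eyes.camera_params(c); print(c,p["camera_matrix"],p["R"],p["t"])
    for t in("slicer","handle","bore","pin","bracket","seat","knob","spoon","spice_pot","mill","bowl"):
        try: print(t,[(np.round(d["xy"]).tolist(),round(d["conf"],2)) for d in eyes.boxes_of(c,t)])
        except Exception as e: print(t,e)
s=manip.observe();print(s["time"],s["ee_rot"],manip.grip_point_offset)
E
```

```text
pics
scene [[495.24856395   0.         309.89903752]
 [  0.         495.24856395 199.22810388]
 [  0.           0.           1.        ]] [[ 0.60974365  0.79232622  0.02078094]
 [ 0.52113851 -0.38101789 -0.76370153]
 [-0.59718283  0.47649191 -0.64523494]] [-324.80406757 -111.09326989 1604.84195787]
slicer [([368.0, 155.0], 0.74), ([346.0, 280.0], 0.57)]
handle [([350.0, 280.0], 0.66)]
bore [([348.0, 278.0], 0.86)]
pin [([307.0, 252.0], 0.66), ([249.0, 250.0], 0.52), ([166.0, 293.0], 0.27)]
bracket [([384.0, 216.0], 0.9), ([418.0, 208.0], 0.73)]
seat [([421.0, 208.0], 0.77), ([383.0, 212.0], 0.73)]
knob [([354.0, 281.0], 0.85)]
spoon [([311.0, 240.0], 0.62), ([351.0, 279.0], 0.5)]
spice_pot [([240.0, 301.0], 0.6)]
mill [([166.0, 288.0], 0.68), ([345.0, 280.0], 0.6)]
bowl [([371.0, 154.0], 0.88)]
top [[421.76926685   0.         318.90923677]
 [  0.         421.76926685 198.54525567]
 [  0.           0.           1.        ]] [[ 0.0279271  -0.99960739 -0.00226964]
 [-0.98433486 -0.02710486 -0.1742131 ]
 [ 0.17408318  0.00709936 -0.98470536]] [  17.13400298  501.84765846 1171.81176331]
slicer [([319.0, 138.0], 0.96)]
handle [([320.0, 143.0], 0.7)]
bore []
pin [([344.0, 166.0], 0.47)]
bracket [([247.0, 176.0], 0.94), ([205.0, 169.0], 0.8), ([454.0, 216.0], 0.45)]
seat [([248.0, 176.0], 0.66), ([207.0, 171.0], 0.6)]
knob []
spoon [([305.0, 210.0], 0.83)]
spice_pot [([408.0, 184.0], 0.59), ([324.0, 133.0], 0.3)]
mill [([454.0, 215.0], 0.7)]
bowl [([180.0, 264.0], 0.63), ([407.0, 182.0], 0.57)]
1.2 [ 1.99993591e-01  9.79797205e-01 -1.46709976e-05  2.08884251e-05] 18.700000000000003
```

```bash
python3 - <<'E'
import cv2
a=cv2.imread("pics/scene0.png");cv2.imwrite("pics/s1.png",cv2.resize(a[130:330,140:440],None,fx=2.66,fy=2.66,interpolation=cv2.INTER_CUBIC))
a=cv2.imread("pics/top0.png");cv2.imwrite("pics/t1.png",cv2.resize(a[80:280,160:480],None,fx=2.5,fy=2.5,interpolation=cv2.INTER_CUBIC))
E
```

```text
(no output)
```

View pics/s1.png

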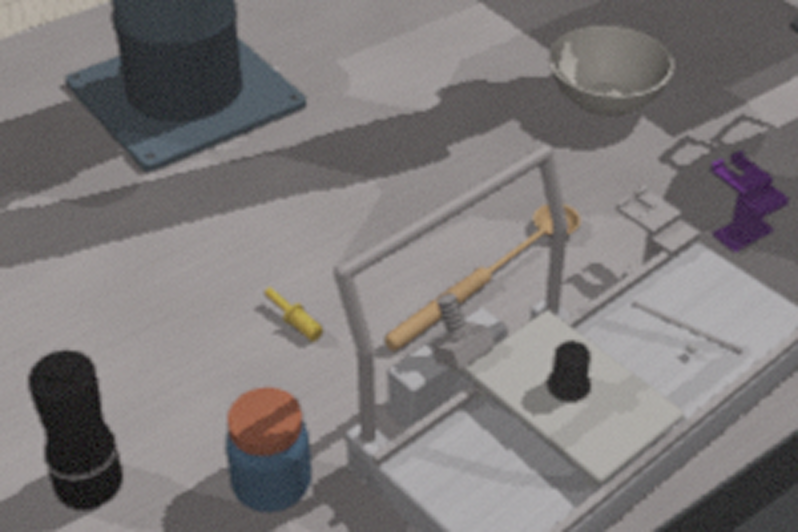

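View pics/t1.png

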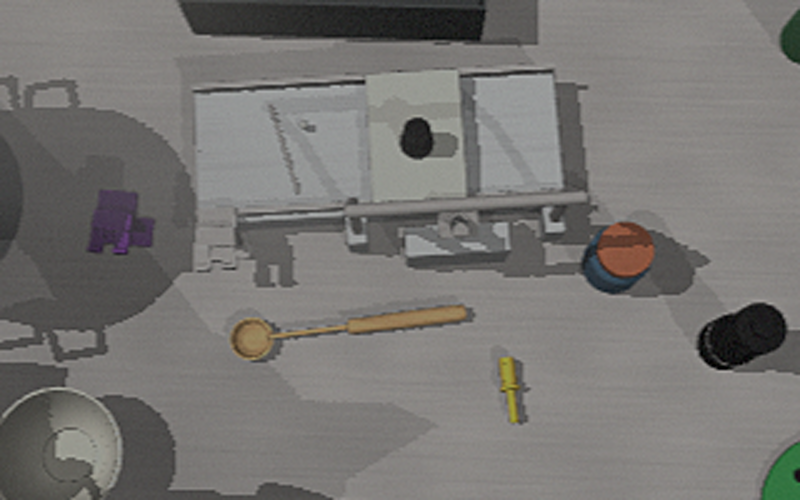

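The scene crop shows the steel pin standing in the lug below the handle (full image about 310,246). The steel bracket is at about (384,212) and the black knob at about (354,270). The yellow pin and purple bracket are decoys. In the top view, the bracket is at about (247,176), the knob at (327,133) and the pin head at (344,171). Next I'll fit the slicer pose and overlay it on the pictures.

```bash
cat > h.py <<'E'
from station import manip, fingers, kinematics, eyes
import cv2,numpy as np
from scipy.optimize import least_squares
from scipy.spatial.transform import Rotation as Ro
P={c:eyes.camera_params(c) for c in("scene","top")}
def proj(c,X):
    p=P[c];q=np.atleast_2d(X)@np.array(p["R"]).T+np.array(p["t"]);k=np.array(p["camera_matrix"])
    return (q/q[:,2:])[:,:2]@k[:2,:2].T+k[:2,2]
def tri(obs,x0=(500,0,80)):
    r=least_squares(lambda X:np.concatenate([proj(c,X)[0]-u for c,u in obs]),x0);return r.x,np.sqrt(r.cost*2)
def S(T,p): # slicer->world
    x,y,a=T[:3];p=np.atleast_2d(p).astype(float);return p@Ro.from_euler('z',a).as_matrix().T+[x,y,0]
E
cat > fit.py <<'E'
from h import *
s=lambda u,v:(140+u/2.66,130+v/2.66)
t=lambda u,v:(160+u/2.5,80+v/2.5)
obs=[("top",(110,190,56),t(193,90)),("top",(110,-240,56),t(554,68)),
("top",(-102,5,229),t(347,208)),("top",(-102,-225,229),t(588,198)),
("scene",(-102,-225,229),s(343,270)),("scene",(-102,5,229),s(547,154)),
("scene",(-102.8,-110,123.5),s(447,298)),("top",(-102.8,-110,123.5),t(459,228)),
("scene",(-85,-110,90),s(462,338)),]
f=lambda T:np.concatenate([proj(c,S(T,p)+[0,0,T[3]])[0]-u for c,p,u in obs])
r=least_squares(f,[600,0,0,0],x_scale=[100,100,.1,10],loss='soft_l1');print("slicer",r.x,f(r.x).reshape(-1,2).round(1).tolist())
T=r.x
k=tri([("scene",s(572,352)),("top",t(417,126))],(700,0,118));print("knobtop",k)
b=tri([("scene",s(617,207)),("top",t(194,267))],(600,200,75));print("brk corner -x+y? ",b)
Ti=Ro.from_euler('z',-T[2]).as_matrix()
for q in(k,b):print((Ti@(q[0]-[T[0],T[1],0])).round(1))
print("pin head tri",tri([obs[6][::2],obs[7][::2]]),S(T,(-102.8,-110,123.5)))
np.save("T.npy",T)
def line(im,c,pts,o,z,col):
    q=((proj(c,pts)-o+.5)*z-.5).round().astype(int);cv2.polylines(im,[q.reshape(-1,1,2)],False,col,1,cv2.LINE_AA)
for c,o,w,h in(("scene",(275,180),140,105),("top",(225,95),175,95)):
    im=cv2.imread(f"pics/{c}0.png")[o[1]:o[1]+h,o[0]:o[0]+w];z=4.5 if c=="top" else 5.5
    im=cv2.resize(im,None,fx=z,fy=z,interpolation=cv2.INTER_CUBIC)
    L=lambda p,col:line(im,c,S(T,p),np.array(o),z,col)
    L([(-60,-240,50),(110,-240,50),(110,190,50),(-60,190,50),(-60,-240,50)],(0,255,0))
    L([(-102,-225,229),(-102,5,229)],(0,0,255))
    L([(-85,-110,90),(-102.8,-110,123.5)],(0,255,255))
    cv2.imwrite(f"pics/{c}_ov.png",im)
E
python3 fit.py
```

```text
slicer [ 6.57860441e+02  8.41614350e+01  7.48978765e-02 -1.28941387e+00] [[-0.4, -4.0], [-0.2, -1.8], [0.2, 0.2], [-3.6, -0.1], [-0.7, 0.9], [-0.3, 0.1], [-0.2, 0.2], [-0.5, 0.4], [-1.2, -0.9]]
knobtop (array([679.27661114,  13.73838895, 123.36238186]), np.float64(0.13305887001484323))
brk corner -x+y?  (array([516.01444014, 250.76720238,  54.71057986]), np.float64(8.727282559089167))
[ 16.1 -71.8 123.4]
[-129.   176.8   54.7]
pin head tri (array([564.7274868 , -34.04808227, 124.27775652]), np.float64(0.30812974712968544)) [[563.57970992 -33.22248124 123.5       ]]
```

View pics/scene_ov.png

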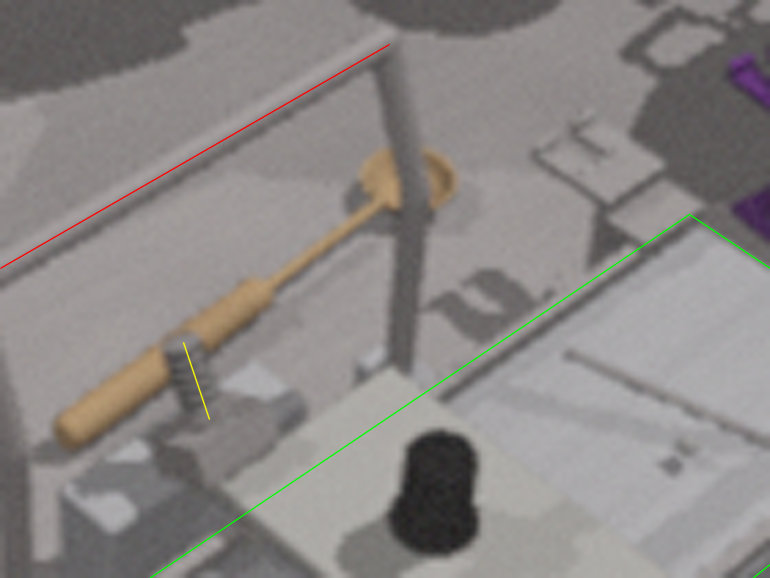

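View pics/top_ov.png

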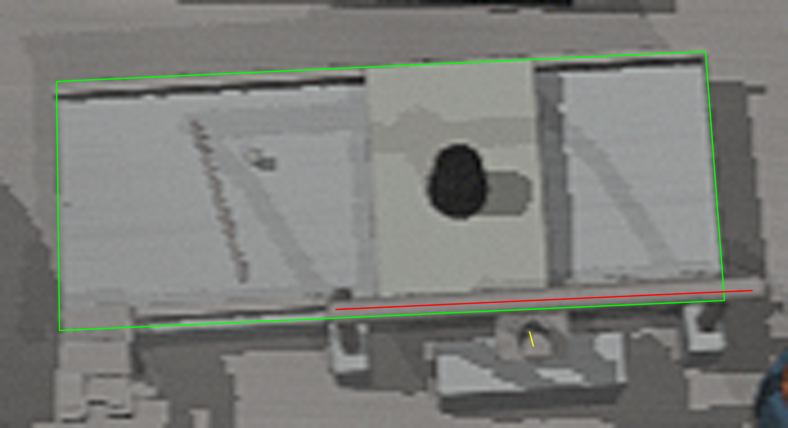

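The overlays roughly agree with the pictures: handle, pin axis and bed are within 2–3 px. The bracket plate shows at scene-crop (532..662,118..205) and top-crop (57..132,335..417). I'll refine with averaged frames and large zooms carrying the model outlines.

View pics/z_1.png

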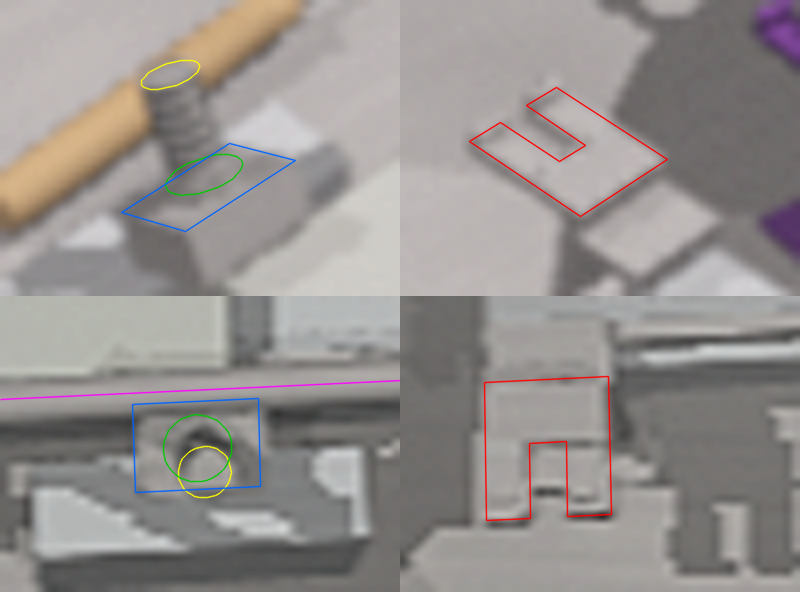

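The model outlines sit within about 1 px on the pin, lug and bracket notch in both views. Measured seat height is 76.7 mm against 75, and the head triangulates to 124 mm against 123.5. Now I'll plan and check IK.

```bash
cat > plan.py <<'E'
from h import *
T=np.load("T.npy");seat=np.load("seat.npy");seat[2]=75;yaw=T[2]
ax=np.array((-.469,0,.883));TH=np.radians(32);G=27;GO=manip.grip_point_offset
Rz=Ro.from_euler('z',yaw)
def rot(th,flip):
    z=np.array((np.sin(th),0,-np.cos(th)));y=np.array((0,1.,0))*flip
    return (Rz*Ro.from_matrix(np.column_stack([np.cross(y,z),y,z])))
def tcp(grasp,r): return np.array(grasp)+GO*r.apply([0,0,1])
def pinpose(d,flip):   # grasp on pin drawn d mm
    r=rot(TH,flip);g=S(T,np.array((-85,-110,90))+ax*(G+d))[0];return tcp(g,r),r.as_quat()
def parkpose(off,flip): # collar underside at seat+off (bracket axes)
    r=rot(TH-np.radians(28),flip);g=seat+Rz.apply(off)+[0,0,G];return tcp(g,r),r.as_quat()
def knobpose(k,flip,dz=0):
    r=rot(0,flip);return tcp(np.array([k[0],k[1],100+dz]),r),r.as_quat()
E
python3 - <<'E'
from plan import *
k=np.array([679.3,13.7])
for fl in(1,-1):
    for n,(p,q) in dict(grasp=pinpose(0,fl),d100=pinpose(100,fl),park=parkpose((0,0,0),fl),parkup=parkpose((0,0,80),fl),
      knob=knobpose(k,fl),knobend=knobpose(k+Rz.apply((0,90,0))[:2],fl),knobup=knobpose(k,fl,120)).items():
        s=kinematics.solve_ik(p,q);print(fl,n,p.round(),None if s is None else np.round(s,2))
    p,q=pinpose(100,fl)
    s=kinematics.solve_ik(p+[-80,0,40],q);print("W0",None if s is None else np.round(s,2))
    s=kinematics.solve_ik(p+[-80,80,140],rot(.2,fl).as_quat());print("W1",None if s is None else np.round(s,2))
E
```

```text
1 grasp [579. -32.  98.] [ 0.73  0.69 -0.88  2.23  1.97  0.44 -0.11]
1 d100 [532. -36. 186.] [ 0.81  0.36 -0.9   2.3   1.41  0.24  0.33]
1 park [544. 238.  83.] [-0.5   0.62 -0.01  1.85  0.06  0.61  1.09]
1 parkup [544. 238. 163.] [-0.52  0.5   0.02  1.81  0.03  0.77  1.12]
1 knob [679.  14.  81.] [-0.13  0.77  0.06  1.55 -0.06  0.82  1.6 ]
1 knobend [673. 103.  81.] [-0.24  0.77  0.04  1.55 -0.04  0.83  1.45]
1 knobup [679.  14. 201.] [-0.19  0.63  0.15  1.49 -0.11  1.03  1.64]
W0 None
W1 [-0.65 -0.05  0.43  2.09  0.06  0.9   1.39]
-1 grasp [579. -32.  98.] [ 0.3   0.52 -0.36  2.25  2.54  0.2   2.32]
-1 d100 [532. -36. 186.] None
-1 park [544. 238.  83.] [-0.89  0.68  0.53  1.87 -0.51  0.65 -1.57]
-1 parkup [544. 238. 163.] [-0.95  0.57  0.61  1.84 -0.41  0.79 -1.64]
-1 knob [679.  14.  81.] [-0.52  0.89  0.69  1.58 -0.67  0.93 -1.09]
-1 knobend [673. 103.  81.] [-0.61  0.86  0.62  1.57 -0.6   0.9  -1.27]
-1 knobup [679.  14. 201.] [-0.53  0.73  0.71  1.51 -0.51  1.09 -1.2 ]
W0 None
W1 [-0.88 -0.07  0.64  2.1   0.09  0.9  -1.78]
```

```bash
sed -i 's/TH=np.radians(32)/TH=np.radians(30)/' plan.py; python3 - <<'E'
from plan import *
manip.move_ptp([440,60,310],rot(.15,1).as_quat()); fingers.move_gripper(0.55,30)
s=manip.observe();print(s["time"],np.round(s["joint_positions"],2))
for d in(110,95,80,50,0):
    p,q=pinpose(d,1);print(d,p.round(),np.round(kinematics.solve_ik(p,q),2))
E
```

```text
4.5833 [-0.62 -0.01  0.36  2.09  0.04  0.91  1.37]
110 [527. -36. 195.] [ 0.81  0.33 -0.9   2.27  1.07  0.25  0.65]
95 [534. -35. 182.] [ 0.8   0.38 -0.91  2.27  1.25  0.27  0.49]
80 [541. -35. 168.] [ 0.65  0.38 -0.73  2.27  1.33  0.21  0.39]
50 [555. -34. 142.] [ 0.75  0.53 -0.89  2.25  1.61  0.34  0.18]
0 [578. -32.  98.] [ 0.47  0.56 -0.56  2.22  2.    0.24 -0.25]
```

```bash
python3 - <<'E'
from plan import *
p,q=pinpose(110,1); manip.move_ptp(p,q)
s=manip.observe();print(s["time"],np.round(s["joint_positions"],2),s["contact_force"])
try:
    print(manip.servo_line(pinpose(35,1)[0],rate=80,force_limit=12))
except manip.PlanningError as e: print(e)
s=manip.observe();print(s["time"],np.round(s["joint_positions"],2),s["contact_force"],s["ee_pos"])
a=[eyes.camera(c)[:,:,::-1] for c in P]
z=[cv2.resize(a[0][200:290,255:355],None,fx=4,fy=4,interpolation=2),cv2.resize(a[1][120:210,290:390],None,fx=4,fy=4,interpolation=2)]
cv2.imwrite("pics/pre.png",np.hstack(z))
E
```

```text
6.225 [ 0.81  0.33 -0.9   2.27  1.07  0.25  0.65] [0.36433601 0.45667328 0.19443355]
False
7.3083 [ 0.6   0.5  -0.71  2.24  1.72  0.26  0.03] [ 0.04594534  0.12769255 -0.25734321] [561.7141619  -33.27037974 128.81553484]
```

View pics/pre.png

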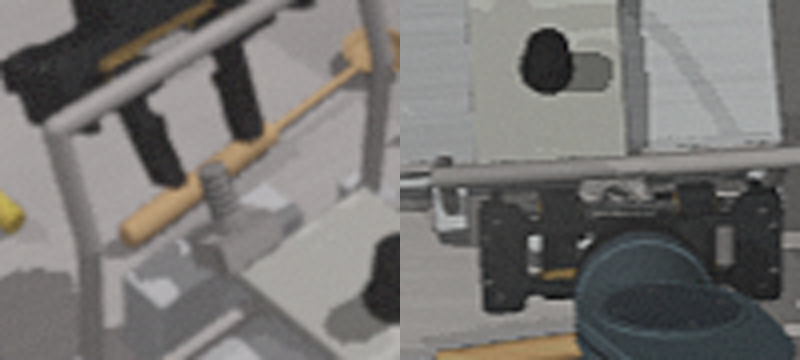

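The fingers straddle the pin, with tips at crop (170,185) and (250,135) and the pin head at (213,168). The gripper body passes below the handle. Next is the grasp.

```bash
python3 - <<'E'
from plan import *
print(manip.servo_line(pinpose(0,1)[0],rate=60,force_limit=10))
s=manip.observe();print(s["time"],s["contact_force"].round(1) if hasattr(s["contact_force"],"round") else s["contact_force"],s["ee_pos"]-pinpose(0,1)[0])
fingers.move_gripper(0.0,30);manip.hold(.1)
s=manip.observe();print(s["time"],s["contact_force"],s["wrist_torque"],s["grip_width"]*88,s["grip_force"])
E
```

```text
False
8.1417 [-0.9 -0.3  0.2] [-0.08998908  0.05065448  0.1622206 ]
8.8167 [-1.89891654 -0.6002874   3.42171202] [-0.00529307  0.50567118  0.02972765] 17.253288164066493 29.994322517886758
```

```bash
python3 - <<'E'
from plan import *
def st(m):
    s=manip.observe();print(m,round(s["time"],2),np.round(s["contact_force"],1),round(s["grip_width"]*88,2),np.round(s["joint_positions"],2))
print(manip.servo_line(pinpose(10,1)[0],rate=40,force_limit=20));st("d10")
print(manip.servo_line(pinpose(80,1)[0],rate=80,force_limit=20));st("d80")
for p,q in(parkpose((-60,-60,110),1),parkpose((0,0,80),1),([440,60,310],rot(.15,1).as_quat())):print(np.round(kinematics.solve_ik(p,q),2))
a=[eyes.camera(c)[:,:,::-1] for c in P]
z=[cv2.resize(a[0][180:290,245:355],None,fx=3.6,fy=3.6,interpolation=2),cv2.resize(a[1][110:220,290:400],None,fx=3.6,fy=3.6,interpolation=2)]
cv2.imwrite("pics/drawn.png",np.hstack(z))
E
```

```text
False
d10 9.22 [-0.3 -0.5 -1.2] 16.84 [ 0.61  0.59 -0.73  2.22  1.84  0.32 -0.05]
False
d80 10.24 [-0.2  0.1 -1.5] 16.77 [ 0.67  0.39 -0.76  2.27  1.34  0.22  0.38]
[ 0.25  0.51 -0.88  1.92  0.51  0.92  0.77]
[ 0.06  0.64 -0.77  1.75  0.57  0.95  0.7 ]
[ 0.81  0.1  -1.1   2.03  0.15  0.92  1.29]
```

View pics/drawn.png

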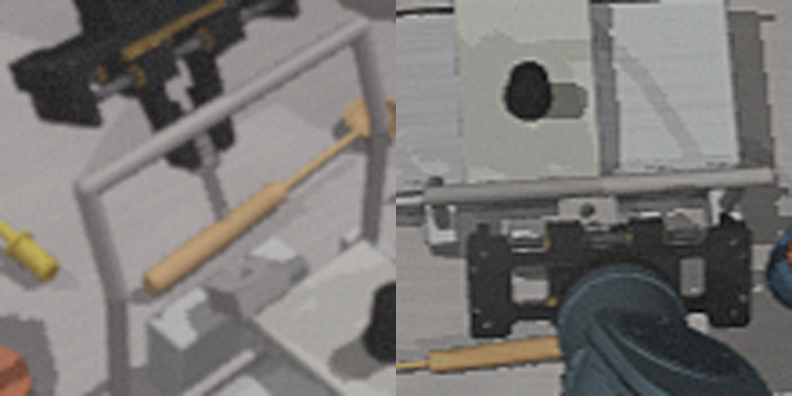

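The pin is drawn clear: scene crop (210,180) shows it between the fingers, and the lug bore is empty at top crop (588,210). I'll retreat from under the handle and carry it above the seat.

```bash
cat > look.py <<'E'
from plan import *
def look(name,off):
    # predicted pin outline (collar circle, foot circle, head) for current commanded off + seat plate
    th=np.linspace(0,2*np.pi,40);C=np.array((np.cos(th),np.sin(th),0*th)).T
    s=manip.observe();R=Ro.from_quat(s["ee_rot"]);g=np.array(s["ee_pos"])-GO*R.apply([0,0,1])
    o=g-[0,0,G]
    plate=seat+Rz.apply([(-20,-22,0),(30,-22,0),(30,22,0),(-20,22,0),(-20,6.5,0),(7,6.5,0),(7,-6.5,0),(-20,-6.5,0),(-20,-22,0)])
    im=[]
    for c in P:
        a=np.mean([eyes.camera(c).astype(float) for _ in range(4)],0)[:,:,::-1].astype(np.uint8)
        u=proj(c,(o+seat)/2)[0].round().astype(int)-[33,30];z=6
        a=cv2.convertScaleAbs(cv2.resize(a[u[1]:u[1]+66,u[0]:u[0]+66],None,fx=z,fy=z,interpolation=2),alpha=1.3)
        for pts,col in((o+12*C,(0,255,0)),(o+5*C-[0,0,38],(0,255,255)),(np.array([o,o-[0,0,38]]),(255,0,255)),(plate,(0,0,255))):
            cv2.polylines(a,[((proj(c,pts)-u+.5)*z-.5).round().astype(int).reshape(-1,1,2)],False,col,1,cv2.LINE_AA)
        im.append(a);print(c,"crop origin",u,z)
    cv2.imwrite(f"pics/{name}.png",np.hstack(im));print("collar at",o)
E
python3 - <<'E'
from plan import *
from look import look
manip.servo_line(pinpose(100,1)[0],rate=100)
try: manip.servo_line([450,20,300],rot(.15,1).as_quat(),rate=150)
except manip.PlanningError as e: print(e); manip.move_ptp([450,20,300],rot(.15,1).as_quat())
s=manip.observe();print(s["time"],np.round(s["joint_positions"],2))
manip.move_ptp(*parkpose((-3,0,80),1))
p=parkpose((-3,0,48),1)[0];manip.servo_line(p,rate=80,force_limit=10)
s=manip.observe();print(s["time"],s["grip_width"]*88,s["contact_force"],np.round(s["joint_positions"],2),s["ee_pos"]-p)
look("over",0)
E
```

```text
12.4333 [ 1.    0.18 -1.24  2.03  0.24  0.92  1.3 ]
14.0417 17.03277889328891 [-0.03170895 -0.93306381  0.12797213] [ 0.16  0.77 -0.95  1.77  0.77  0.98  0.54] [-0.1330163  -0.11112291 -0.24637449]
scene crop origin [350 171] 6
top crop origin [212 149] 6
collar at [539.206486   237.91483425 122.75394871]
```

View pics/over.png

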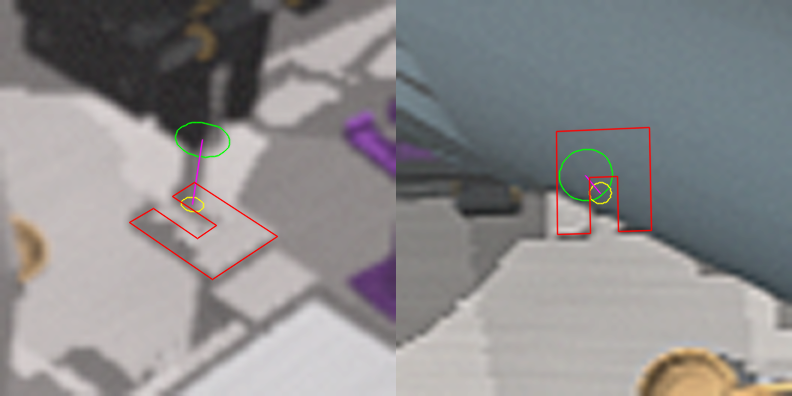

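The pin hangs upright over the notch in the scene view: the shaft is at crop (190,170), the prediction at (197,170), about 1 px to the right. The arm hides the top view. I'll measure the offset numerically by background difference.

```bash
python3 - <<'E'
from plan import *
bg=np.load("sceneavg.npy").mean(2)
a=np.mean([eyes.camera("scene").astype(float) for _ in range(8)],0).mean(2)
np.save("over.npy",a)
s=manip.observe();R=Ro.from_quat(s["ee_rot"]);o=np.array(s["ee_pos"])-GO*R.apply([0,0,1])-[0,0,G]
for z in(0,-10,-20,-30,-38):print(z,proj("scene",o+[0,0,z]).round(1),"half",(495*5/np.linalg.norm(P["scene"]["R"]@o+P["scene"]["t"])).round(2))
print("seat",proj("scene",seat).round(1))
np.set_printoptions(linewidth=200)
print("cols",np.arange(374,394))
for r in range(192,212):print(r,a[r,374:394].astype(int),(a-bg)[r,374:394].astype(int))
E
```

```text
0 [[383.3 193.7]] half 1.86
-10 [[382.9 196.6]] half 1.86
-20 [[382.4 199.5]] half 1.86
-30 [[382.  202.3]] half 1.86
-38 [[381.7 204.5]] half 1.86
seat [[382.1 207.9]]
cols [374 375 376 377 378 379 380 381 382 383 384 385 386 387 388 389 390 391 392 393]
192 [159 141 104  66  39  34  35  34  35  36  48  71  87 130 144 151 151 134 110  98] [  17    0  -37  -75 -100 -105 -105 -105 -105 -104  -91  -70  -53  -11    5   11   11    9    9    7]
193 [157 157 145 122  86  52  33  36  35  37  60  85  95 127 152 158 159 158 143 128] [  15   17    5  -18  -54  -88 -107 -104 -104 -104  -79  -53  -45  -13   11   17   16   16   17   17]
194 [156 156 156 155 137  99  58  37  38  44  70  86 100 131 152 157 159 159 158 155] [  16   16   17   15   -3  -40  -81 -101 -101  -94  -68  -53  -40  -10   10   15   18   17   16   15]
195 [155 155 156 157 156 139  98  56  48  66  96 105 124 148 157 157 157 157 157 151] [ 16  15  15  19  18   0 -40 -82 -89 -72 -42 -34 -14   6  16  17  17  16  16  16]
196 [155 155 155 155 156 155 123  79  73  88 121 134 146 156 157 156 156 157 149 128] [ 16  16  16  16  18  16 -
[... 1875 characters left out ...]
 -6  -6  -8  -8  -7  -2   6]
208 [ 92  95  97  98  98 117 137 142 140 125 122 125 133 142 142 142 143 144 144 136] [-52 -54 -56 -57 -55 -34  -8   1   2   0  -4  -7  -9  -8 -10  -9  -9  -9  -9  -4]
209 [ 93  91  92  91  95 128 144 146 143 128 141 147 141 141 142 142 144 145 145 143] [-35 -52 -60 -64 -59 -26  -7  -4   0  -2  -5  -6  -9  -8  -9  -9  -9  -9  -9 -10]
210 [104  94  90  92  97 121 134 149 150 141 140 143 141 143 143 143 143 144 144 141] [ -4 -19 -45 -59 -57 -34 -14  -5  -3  -9 -10  -9 -10  -8  -9  -9 -10  -9  -9  -9]
211 [132 111  95  94  95  94  95 132 145 142 142 143 143 144 144 144 144 147 139 124] [  2   0 -11 -35 -49 -54 -44 -17 -10  -8  -8  -7  -9  -8  -8  -7  -9  -7  -9  -5]
```

```bash
cat > st.py <<'E'
from plan import *
def st(m):
    s=manip.observe();R=Ro.from_quat(s["ee_rot"]);o=np.array(s["ee_pos"])-GO*R.apply([0,0,1])-[0,0,G]
    print(m,round(s["time"],2),"F",np.round(Rz.inv().apply(s["contact_force"]),1),"M",np.round(Rz.inv().apply(s["wrist_torque"]),2),"off",Rz.inv().apply(o-seat).round(2),"w",round(s["grip_width"]*88,2));return Rz.inv().apply(o-seat)
def go(off,rate,fl): return manip.servo_line(parkpose(off,1)[0],rate=rate,force_limit=fl)
E
python3 - <<'E'
from st import *
st("0")
r=go((-3,0,10),25,4);o=st(f"down {r}")
if r: go((-3,0,48),60,None);st("back up")
E
```

```text
0 14.84 F [ 0.5 -0.6 -1.6] M [ 0.07  0.05 -0.03] off [-3.0e+00  1.0e-02  4.8e+01] w 17.12
down True 15.53 F [0.6 0.4 3.1] M [0.04 0.   0.  ] off [-2.94  0.11 36.59] w 17.05
back up 15.87 F [-0.7 -0.2 -0.1] M [0.06 0.01 0.04] off [-2.810e+00  1.000e-02  4.835e+01] w 16.54
```

```bash
python3 - <<'E'
from st import *
for y in(2.2,3.5,1.2):
    go((-3,y,42),60,None)
    r=go((-3,y,10),25,4);o=st(f"y {y} {r}")
    if not r: break
    go((-3,y,42),60,None)
E
```

```text
y 2.2 False 17.56 F [-0.2 -1.  -1.1] M [ 0.01  0.03 -0.01] off [-2.9   2.29 10.15] w 16.8
```

The shaft is in the notch. I'll centre it by touch.

```bash
python3 - <<'E'
from st import *
r=go((-3,6.2,10),8,2.5);a=st(f"+y {r}")
go((-3,2.2,10),30,None)
r=go((-3,-1.8,10),8,2.5);b=st(f"-y {r}")
yc=(a[1]+b[1])/2;go((-3,yc,10),30,None);st("ctr")
r=go((9,yc,10),10,2.5);c=st(f"+x {r}")
E
```

```text
+y True 17.97 F [ 0.1 -0.7 -1.4] M [-0.    0.04 -0.  ] off [-3.31  4.29  9.45] w 17.16
-y True 18.56 F [-0.3  1.7 -0.6] M [ 0.34 -0.07  0.04] off [-3.32  1.1   9.67] w 17.13
ctr 18.81 F [-0.   0.2 -0.3] M [ 0.05  0.02 -0.03] off [-3.09  2.68  9.8 ] w 17.2
+x True 19.52 F [ 0.2  0.2 -1.6] M [ 0.03  0.06 -0.01] off [2.46 2.47 9.36] w 17.44
```

```bash
python3 - <<'E'
from st import *
from look import look
go((-0.3,2.65,10),30,None);st("x")
r=go((-0.3,2.65,-4),12,4);st(f"down {r}")
look("low",0)
E
```

```text
x 19.77 F [-0.2  0.5 -1.4] M [0.03 0.06 0.04] off [-0.42  2.65  9.9 ] w 17.2
down True 20.62 F [ 0.1 -0.3  4.4] M [-0.03  0.13  0.03] off [-0.31  2.73 -0.72] w 16.95
scene crop origin [349 178] 6
top crop origin [213 150] 6
collar at [541.81026389 240.94879154  74.2785831 ]
```

View pics/low.png

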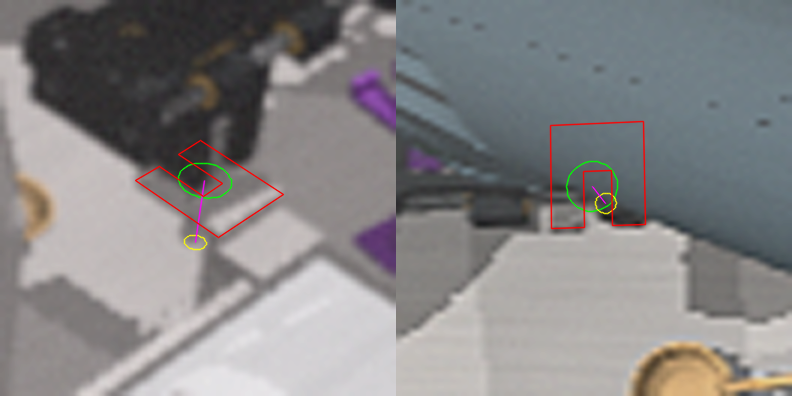

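The collar is seated: contact came at −0.7 mm, where a lip would have stopped it at about +4. The scene crop shows the collar on the plate with the fingers above it. Now release and lift.

```bash
python3 - <<'E'
from st import *
fingers.move_gripper(0.5);manip.hold(.2);st("rel")
p=parkpose((-0.3,2.65,90),1)[0];print(manip.servo_line(p,rate=80,force_limit=6));st("up")
manip.move_ptp([450,140,330],rot(0.05,1).as_quat())
s=manip.observe();print(s["time"],np.round(s["joint_positions"],2))
A={c:np.mean([eyes.camera(c).astype(float) for _ in range(4)],0)[:,:,::-1].astype(np.uint8) for c in P}
a=cv2.convertScaleAbs(cv2.resize(A["scene"][180:230,358:408],None,fx=8,fy=8,interpolation=2),alpha=1.3)
b=cv2.resize(A["top"][90:190,225:325] if 0 else A["top"][100:200,220:360],(560,400),interpolation=2)
im=np.hstack([a,b]);im=cv2.resize(im,None,fx=.83,fy=.83);cv2.imwrite("pics/parked.png",im)
E
```

```text
rel 21.78 F [-0.3  0.2 -0.3] M [ 0.02 -0.01 -0.01] off [-0.83  2.21 -1.49] w 43.98
False
up 23.07 F [-1.7  0.1 -0.7] M [-0.01  0.08 -0.  ] off [-0.44  2.52 89.43] w 44.18
23.9167 [ 0.64  0.3  -1.23  1.87  0.34  1.15  0.94]
```

View pics/parked.png

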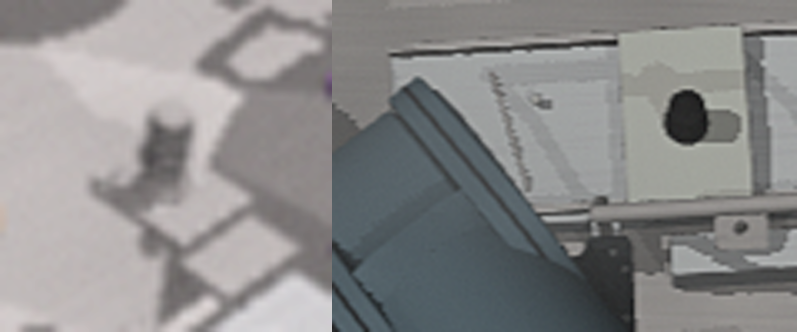

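The scene crop shows the pin standing upright in the bracket notch at (165,150), and the bore is empty. Next I'll check the head position numerically, triangulate the knob top properly and go above it.

```bash
python3 - <<'E'
from st import *
print("head pred px",proj("scene",seat+[0,0,38]).round(1),"seen ~",(382.8,195.5))
k,e=tri([("scene",(355,262)),("top",(326.7,132.7))],(680,10,118));print("knob",k.round(1),e.round(2))
Kz=least_squares(lambda v:np.concatenate([proj(c,[v[0],v[1],118])[0]-u for c,u in(("scene",(355,262)),("top",(326.7,132.7)))]),[680,10]).x
print("knob z118",Kz,"slicer",Rz.inv().apply(np.array([*Kz,0])-[T[0],T[1],0]).round(1))
np.save("knob.npy",Kz)
fingers.move_gripper(1.0)
for dz in(200,):
    manip.move_ptp(*knobpose(Kz,1,dz))
s=manip.observe();print(s["time"],np.round(s["joint_positions"],2),s["ee_pos"],s["contact_force"])
E
```

```text
head pred px [[383.7 197.2]] seen ~ (382.8, 195.5)
knob [675.3  15.6 119.4] 0.89
knob z118 [675.09719719  15.99336077] slicer [ 12.1 -69.3   0. ]
26.125 [ 0.49  0.74 -0.99  1.38  0.62  1.35  1.13] [674.46868948  17.72622483 282.24656693] [0.24403433 0.41711739 0.71371699]
```

```bash
python3 - <<'E'
from st import *
K=np.load("knob.npy")
print(manip.servo_line(knobpose(K,1,5)[0],rate=120,force_limit=10));st("down")
fingers.move_gripper(0,20);manip.hold(.1);s=st("grip")
print(manip.observe()["grip_force"])
p0=np.array(manip.observe()["ee_pos"])
r=manip.servo_line(p0+Rz.apply((0,93,0)),rate=60,force_limit=30);st(f"push {r}")
print("travel",Rz.inv().apply(np.array(manip.observe()["ee_pos"])-p0))
E
```

```text
False
down 27.9 F [-0.9 -0.3 -0.4] M [0.01 0.01 0.02] off [ 116.24 -231.51    3.76] w 87.8
grip 28.89 F [ 0.3  3.7 -1.2] M [ 0.81 -0.12  0.06] off [ 115.78 -230.54    3.03] w 31.31
20.241616785060614
push False 30.61 F [ -7.3 -11.4   9.1] M [-1.99  1.59  0.04] off [ 114.69 -140.2     2.88] w 31.17
travel [-1.1561807  90.20810946 -0.14697653]
```

```bash
python3 - <<'E'
from st import *
fingers.move_gripper(1.0);manip.hold(.2);st("rel")
p=np.array(manip.observe()["ee_pos"]);print(manip.servo_line(p+[0,0,190],rate=120));
manip.move_ptp([500,-60,400],rot(0.05,1).as_quat());st("away")
A={c:np.mean([eyes.camera(c).astype(float) for _ in range(4)],0).mean(2) for c in P}
# knob: dark blob in scene and top near the predicted end
K=np.load("knob.npy");R=Rz.apply((0,90,0))[:2]
for c in P:
    for n,k in(("start",K),("end",K+R)):
        u=proj(c,[*k,105])[0].round().astype(int);w=A[c][u[1]-3:u[1]+4,u[0]-3:u[0]+4];print(c,n,u,w.mean().round(),"before",np.load(c+"avg.npy").mean(2)[u[1]-3:u[1]+4,u[0]-3:u[0]+4].mean().round())
    print(c,"pin",[(np.round(d["xy"],1).tolist(),round(d["conf"],2)) for d in eyes.boxes_of(c,"pin")],"pred",proj(c,seat+[0,0,15]).round(1))
    print(c,"knob",[(np.round(d["xy"],1).tolist(),round(d["conf"],2)) for d in eyes.boxes_of(c,"knob")],proj(c,[*(K+R),100]).round(1))
m=A["scene"][185:212,374:394].astype(int);np.set_printoptions(linewidth=200)
for i in range(0,27,2):print(185+i,m[i])
E
```

```text
rel 31.75 F [-0.3  0.4  0.3] M [0.01 0.05 0.01] off [ 115.79 -137.53    3.04] w 88.43
False
away 34.53 F [ 0.   0.  -0.3] M [0.06 0.04 0.02] off [ -65.06 -293.98  316.56] w 88.0
scene start [354 266] 115.0 before 44.0
scene end [380 248] 44.0 before 164.0
scene pin [([251.7, 247.8], 0.59), ([382.0, 201.8], 0.43)] pred [[382.7 203.7]]
scene knob [([378.6, 262.1], 0.88)] [[380.  249.3]]
top start [326 134] 164.0 before 38.0
top end [294 136] 52.0 before 151.0
top pin [([364.9, 234.4], 0.67), ([249.9, 173.3], 0.65)] pred [[245.2 179.2]]
top knob [([295.1, 138.3], 0.76)] [[294.1 136.1]]
185 [148 147 147 146 145 145 147 147 147 144 145 146 145 146 146 145 140 132 113  94]
187 [146 146 146 147 146 145 144 146 146 146 146 146 147 146 138 114  94  89  92 107]
189 [158 157 153 149 151 150 148 147 145 145 146 145 144 122  95  92  92  94 120 140]
191 [158 158 160 160 159 159 159 157 159 156 158 157 153 147 133 120 115 104  90  97]
193 [158 156 157 156 157 157 156 156 157 156 156 156 156 156 157 160 159 157 142 127]
195 [155 155 155 154 156 155 151 148 146 144 145 147 153 155 158 157 157 157 157 150]
197 [154 157 154 154 154 149 121 119 137 143 143 142 140 149 156 155 156 155 135 109]
199 [143 148 152 154 154 140  99  67  81  93 103  91  93 138 155 157 154 133 109 106]
201 [142 142 142 142 139 115  80  69  73  79  76  80 109 144 156 154 132 108 105 106]
203 [143 143 141 143 124  84  63  65  75  77  76  80 124 150 154 132 109 103 105 105]
205 [141 133 132 137 134 100  74  79  76  77  74  96 133 149 146 130 116 107 106 106]
207 [114 125 132 118  94  86  85  85  88  88  93 118 125 145 149 142 141 137 126 115]
209 [ 94  91  92  93  92  89  93  99 109 116 113 121 136 140 142 144 144 144 144 145]
211 [133 111  97  93 100 107 113 141 148 142 140 143 143 143 143 144 146 147 138 124]
```

The guard's knob is at the end position in both views, and the pin stands upright in the notch with its slope and height as predicted. Handing in.

```bash
python3 -c "
from station import manip
print(manip.close_job())"
```

```text
the job is handed in; nothing more can be done
None
```

The job is handed in, no verdict came back: the pin hangs upright in the bracket notch, and the guard travelled 90 mm to its end stop and was let go, with 34.5 s of the 54 s used.

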